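Lock a toe hold-down bolt over a panel in a T-track jig

ROBOT

A 6-joint arm with a two-finger parallel gripper is mounted at the origin on the work surface. World frame = base frame: x ahead of the robot, y to its left, z up, the work surface at z = 0. Lengths are in m, angles in rad, forces in N, time in s.
With the tool pointing down it reaches from about 0.375 to 0.9 m from the base axis. Payload 3.1 kg.
Tool frame: the origin (TCP) lies between the finger pads; the fingertips stand 11 mm ahead of it and the grasp point (between the pads) lies 8 mm behind it; z points along the fingers, y is the direction in which the jaws open and shut (so a half turn about z gives the same grasp; the last joint's range is limited). The gripper opens to 85 mm and grips with 20 to 120 N. Pads are 22 mm wide; open, the fingers measure 114 mm over their backs; the gripper's body (76 mm by 85 mm) begins 54 mm behind the grasp point. The pads swing forward as they close: fully open they stand 13 mm farther back than shut.
Start: joints at [-0.178, 0.527, 1.433, -0, 1.181, -0.178], TCP at [0.625, 0, 0.242] pointing down, gripper open.
Joint ranges: [-3.08, 3.08], [-0.75, 2.2], [0.22, 2.44], [-1.43, 4.57], [0, 2.65], [-2.85, 2.85]. Speed limits (rad/s): [2.79, 2.79, 3.14, 3.14, 3.14, 3.14].

INTERFACE

Orientations are given as a unit quaternion [x, y, z, w].
In Python, from station import manip gives the robot as it stands.
- The arm moves only by the tool move_arm, never from a script. Its argument "deltas" is a list of rows, each a list of 5 numbers: the shift along the tool's x, y, z in units of 40 cm (1.0 is 40 cm), then the turn about the tool's z in units of 0.5 rad (1.0 is 0.5 rad), then the opening in per cent of the stroke, from 0 (shut) to 100 (fully open). In form: [[x, y, z, twist, grip], ...]. A call has exactly 8 rows; each row is the pose to reach, as a shift and turn from the pose commanded when the call began, along the tool's axes at that moment; what a row does not reach only later rows make up. A row lasts 1/12 s, in which the tool goes at most 41.7 mm and 7.16 degrees, less where a joint would pass 70% of its speed; a pose out of reach is approached as far as the arm can. A call with a number of a shift or a turn outside -1 to 1 is refused whole. A call with a gripper value outside its range is refused whole. The fingers move at their own pace and stop on an object; "force" is the grip in N (left out, the last holds). Time passes only in rows, so rows that repeat a pose let the fingers close, or fill a call up. It gives the time, the measured TCP pose, the force and the opening at its end, in the units of the state.
- manip.sense(): the state, without advancing time (a new reading comes with each control period).
- manip.snapshot(name): name is "scene" or "side" or "wrist"; returns (picture, depth): 384x512x3 uint8, red, green, blue; 384x512 float32, m along the optical axis (not along the pixel's ray), 0 where there is no reading.
- manip.get_calibration(name): a dict with "vfov" (degrees; the focal length in pixels is half the picture's height over the tangent of half this angle, whatever the lens; pixels are square), "cx", "cy" (the principal point, pixels), "pose" (4x4, takes a point from camera to world coordinates). Camera axes: x right, y down, z forward; pixel columns grow to the right and rows downward; lengths in m; the calibration is good to about 2 mm. A picture is of the moment at which its call begins: read the wrist's pose just before it. get_calibration takes no time and is no camera call; for the wrist camera it gives the pose at the moment of the call.
- manip.sign_off(): hands the job in, once; it reports no verdict.
The state is a dict: "t": time; "q": joint angles; "qd": joint speeds; "tau": joint torques, N m; "tcp_pos": TCP position; "tool_rot": TCP orientation; "force": force on the tool from outside, world axes, zero at the start; "ft_torque": the same for the moment, N m; "finger_gap": opening from 0.0 (shut) to 1.0 (fully open).
Only numpy, scipy, OpenCV 4.12 (cv2) and the standard library are available. Lean on these libraries where they do the work, as an engineer would, in place of code of your own. Each camera call takes 0.05 s, during which the arm holds its last target.

TASK

Hold down the wooden panel that lies on the clamping jig: take the bolt with the wing grip and toe out of the parking block, and drop its T-head through the window at the end of the track until its collar sits on the track. Slide it along the slot until it is level with the middle of the panel, then turn it a quarter turn so that it locks with its toe square across over the panel, and let go. Leave the panel and the round-knob bolt where they are.

Things in the scene. Friction and masses are not known exactly. Their poses are not given: they have to be found in the camera images.
- bolt_mid (a point): loose steel hold-down bolt, 0.3-0.45 kg, 97 mm tall; point on its stem axis half-way up, 48.5 mm above the foot; z up, x along the toe. From the foot: T-head 46 (x) by 18 (y), 12 high; stem 12 diameter; collar 40 diameter, 26 to 32 mm above the foot; neck 18 diameter; toe arm; wing grip. Starts upright in a well of the block, collar on its top, toe to the block's -y
- wing (a point): centre of the bolt's upright wing grip, on the stem axis, 77 mm above the foot; wing 54 mm long (bolt x), 14 mm thick (bolt y), 40 mm high, standing on the toe arm, 57 to 97 mm above the foot; same axes as the bolt
- toe (a point): tip of the bolt's toe arm, at its underside, 75 mm from the stem axis, 47 mm above the foot; the arm is 20 mm wide, 10 mm thick and reaches 75 mm to +x and 20 mm to -x of the stem axis; same axes as the bolt
- caddy: wooden parking block, fixed, 170 mm (x) by 70 mm (y), 40 mm high, origin at the centre of its underside; two wells open at the top, 48 mm either side of its centre along x, each 25 mm (x) by 53 mm (y). One holds the hold-down bolt, the other the round-knob bolt, either way
- jig: clamping jig, fixed: plywood with an aluminium T-track along its y, top 34 mm above the table; spans x -60 to 150, y -170 to 170 mm. Origin on the table under the middle of the track's axis. A fence 20 mm high on top stands at x 130 to 148 mm. The panel lies between the track and the fence
- window (a point): centre of the window in the track, on its axis, 34 mm above the table, at jig y = -110 mm; axes of the jig. Opening 25 mm (x) by 54 mm (y), the only place where the T-head passes the lips, its long side along the track
- slot_end (a point): closed end of the slot, on the track's axis, 34 mm above the table, jig y = 150 mm; axes of the jig. Slot from the window to here 17 mm wide, lips 10 mm thick; channel below 56 mm wide, 18 high: the T-head slides and can turn in it anywhere. With the collar on the track the bolt's foot is 8 mm above the table, the T-head 4 mm under the lips
- panel_mid (a point): loose wooden panel lying flat on the jig's top, 100 mm (x) by 120 mm (y), 18 mm thick, 32 mm round hole in its +x half; this is its centre, half-way up; axes of the jig. On the jig's +x side of the track, near edge 29 mm from the track's axis; the toe of the seated bolt passes 3 mm above it
- knob_bolt_mid (a point): the other bolt, loose, 77 mm tall, with a round black knob 42 mm in diameter and no toe, standing in the other well; this point is on its axis, half-way up; to be left alone
There are look-alikes about, which are no part of the job. What is shaped like the part that bears bolt_mid but purple is not meant.

How it is judged:
By the outcome, as a careful person would: the job done as asked, in the order asked, and still so for the second after the job is handed in, with the robot touching nothing.
It also fails if it takes over 45 s, if anything falls off the work surface, if the arm or the gripper's body presses on something with over 40 N, if the wrist force passes 120 N, or if a joint passes its speed limit or range.

## Working session

There is one attempt and no reset: what is moved stays moved. The work goes in short steps, Python scripts to look and compute and a tool call to move; the robot and the scene stay as the last step left them, time stands still between calls to the robot, and variables do not carry over. Pictures are saved under pics/ and viewed, and the job is handed in when it is done.

Besides the shell and the picture viewer there is one more tool, called after "Request:" by a JSON object that holds its "api" and its "payload". move_arm: Moves the arm, as the interface text tells. Its arguments: {"type":"object","properties":{"deltas":{"type":"array","items":{"type":"array","items":{"type":"number"}}},"force":{"type":"number"}},"required":["deltas"]}

```bash
mkdir -p pics; ls; cat > h.py <<'E'
from station import manip
import numpy as np, cv2
def snap(n,f):
    c=manip.get_calibration(n); p,d=manip.snapshot(n)
    cv2.imwrite('pics/'+f+'.png',p[:,:,::-1]); np.savez('pics/'+f+'.npz',p=p,d=d,vfov=c['vfov'],cx=c['cx'],cy=c['cy'],pose=np.array(c['pose']))
def load(f):
    z=np.load('pics/'+f+'.npz'); return z
def cloud(f):
    z=load(f); d=z['d']; fl=d.shape[0]/2/np.tan(np.radians(float(z['vfov']))/2)
    v,u=np.mgrid[:d.shape[0],:d.shape[1]]
    P=np.stack([(u-z['cx'])/fl*d,(v-z['cy'])/fl*d,d],-1)
    W=P@z['pose'][:3,:3].T+z['pose'][:3,3]
    W[d<=0]=np.nan
    return W,z['p']
E
python3 - <<'E'
from h import *
for n in ['scene','side','wrist']: snap(n,n+'0'); c=manip.get_calibration(n); print(n,{k:(np.round(v,3).tolist()) for k,v in c.items() if k!='name'})
print(manip.sense())
E
```

```text
pics
scene {'vfov': 47.418, 'cx': 256.712, 'cy': 186.813, 'pose': [[0.075, 0.692, -0.718, 1.207], [0.997, -0.063, 0.044, -0.155], [-0.015, -0.719, -0.695, 0.764], [0.0, 0.0, 0.0, 1.0]]}
side {'vfov': 47.846, 'cx': 259.362, 'cy': 196.317, 'pose': [[-0.995, -0.059, 0.08, 0.398], [-0.1, 0.508, -0.855, 0.743], [0.01, -0.859, -0.512, 0.605], [0.0, 0.0, 0.0, 1.0]]}
wrist {'vfov': 59.091, 'cx': 255.619, 'cy': 198.182, 'pose': [[1.0, 0.001, -0.001, 0.626], [0.001, -0.951, -0.31, 0.08], [-0.002, 0.31, -0.951, 0.375], [0.0, 0.0, 0.0, 1.0]]}
{'t': 0.15, 'q': array([-1.78508835e-01,  5.28290376e-01,  1.43357609e+00,  1.83808730e-05,
        1.18139252e+00, -1.78503402e-01]), 'qd': array([-0.0004594 , -0.00374024, -0.00494293, -0.00022191,  0.00107448,
        0.00038918]), 'tau': array([ 1.17890530e-03, -4.42742836e+01, -1.78276026e+01, -2.15643640e-04,
        5.61750654e-03, -9.84718270e-06]), 'tcp_pos': array([6.24489550e-01, 1.20978895e-04, 2.41545350e-01]), 'tool_rot': array([ 7.07110929e-01,  7.07102143e-01, -4.68186009e-04, -6.89228559e-04]), 'force': array([-0.66229765,  0.1555089 , -0.45642404]), 'ft_torque': array([ 0.00899065, -0.01544321,  0.00190275]), 'finger_gap': 0.9993759542093749}
```

View pics/scene0.png

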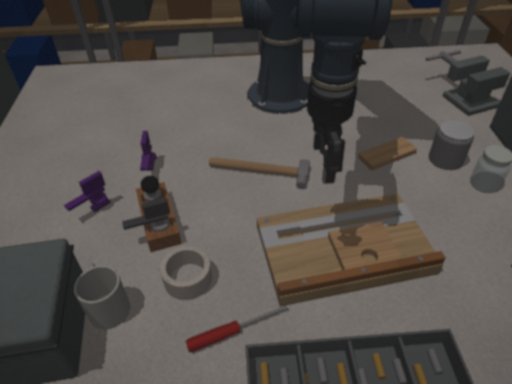

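View pics/side0.png

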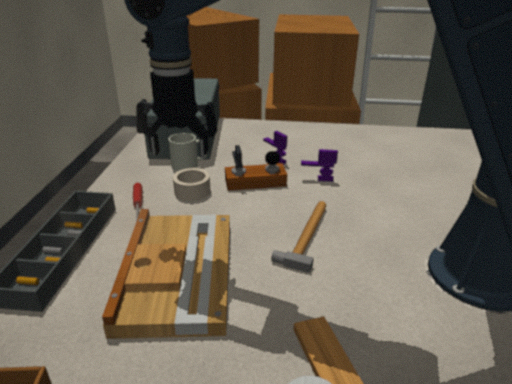

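View pics/wrist0.png

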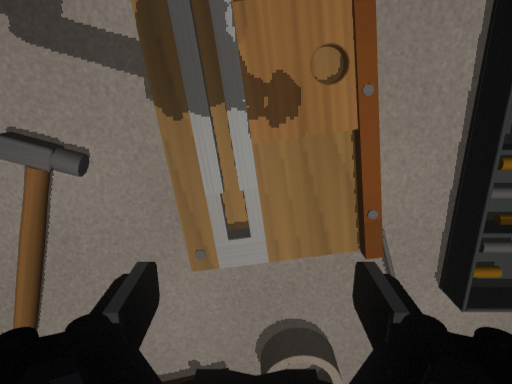

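```bash
python3 - <<'E'
from h import *
for n,pts in {'scene0':dict(caddyTL=(138,190),caddyc=(160,235),knob=(150,184),wing=(155,206),toe=(126,224),panel=(345,250),fence=(360,275),hole=(370,254),winL=(280,227)),
 'side0':dict(knob=(273,157),wing=(238,155),caddy=(255,178),panel=(155,255),win=(203,228)),
 'wrist0':dict(window=(237,231),panel=(290,100),cor=(355,135),hole=(328,64),fe=(372,240))}.items():
    W,p=cloud(n)
    for k,(u,v) in pts.items(): print(n,k,np.round(W[v,u],4),p[v,u])
for n,b in {'a':('scene0',(100,160,200,260)),'b':('wrist0',(170,0,400,280))}.items():
    im=cv2.imread('pics/'+b[0]+'.png'); x0,y0,x1,y1=b[1]
    c=im[y0:y1,x0:x1]; s=min(800/c.shape[1],600/c.shape[0]); cv2.imwrite(f'pics/crop_{n}.png',cv2.resize(c,None,fx=s,fy=s,interpolation=cv2.INTER_CUBIC)); print(n,s)
E
```

```text
scene0 caddyTL [ 0.4446 -0.3911  0.0403] [95 66 45]
scene0 caddyc [ 0.5895 -0.327   0.0409] [95 66 45]
scene0 knob [ 0.4815 -0.3498  0.0915] [28 26 27]
scene0 wing [ 0.5641 -0.3288  0.1047] [35 35 36]
scene0 toe [ 0.5783 -0.3942  0.0707] [52 51 53]
scene0 panel [0.673  0.0544 0.0537] [115  91  67]
scene0 fence [0.7347 0.0699 0.0535] [68 46 31]
scene0 hole [0.6739 0.1086 0.0355] [86 70 53]
scene0 winL [ 0.5826 -0.0672  0.0326] [120 118 118]
side0 knob [ 0.4626 -0.3371  0.0878] [ 7  5 12]
side0 wing [ 0.5552 -0.3054  0.1035] [26 24 27]
side0 caddy [ 0.5093 -0.3099  0.0337] [67 40 11]
side0 panel [0.6714 0.074  0.052 ] [172 127  71]
side0 win [ 0.6067 -0.0761  0.0194] [79 83 78]
wrist0 window [ 0.6036 -0.0771  0.0133] [54 51 49]
wrist0 panel [0.6564 0.0701 0.0542] [76 53 30]
wrist0 cor [0.7224 0.0367 0.0399] [42 28 14]
wrist0 hole [0.6925 0.1017 0.0358] [120  90  52]
wrist0 fe [ 0.7452 -0.0685  0.0555] [96 56 27]
a 6.0
b 2.142857142857143
```

View pics/crop_a.png

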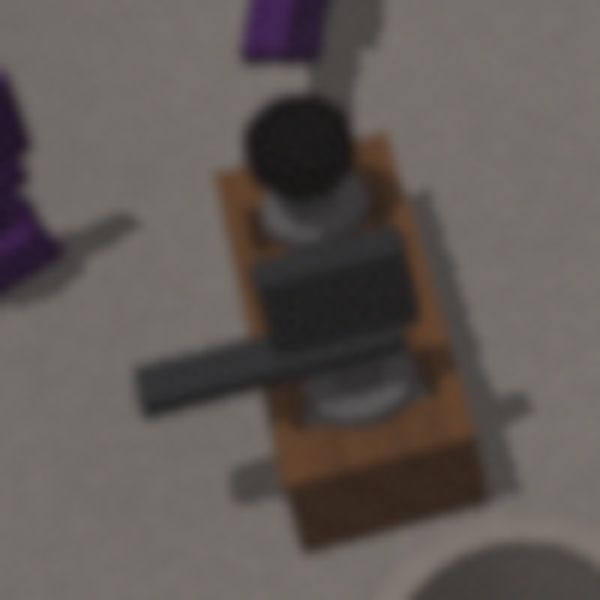

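View pics/crop_b.png

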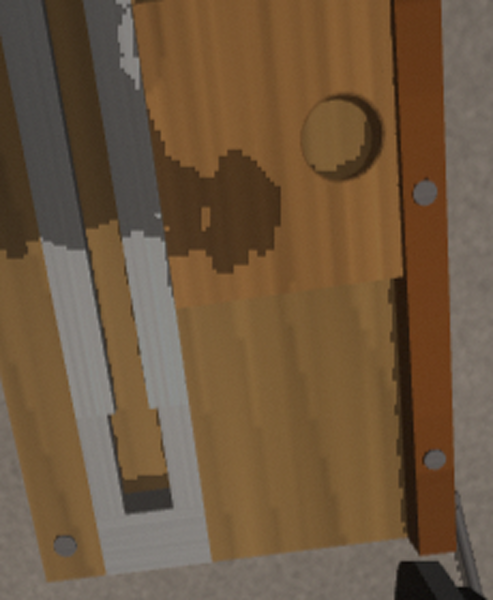

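Request:
{"api": "move_arm", "payload": {"deltas": [[-0.1,-0.02,0,-0.2,100],[-0.2,-0.04,0,-0.4,100],[-0.3,-0.07,0,-0.63,100],[-0.4,-0.09,0,-0.63,100],[-0.5,-0.11,0,-0.63,100],[-0.6,-0.13,0,-0.63,100],[-0.7,-0.15,0,-0.63,100],[-0.78,-0.17,0,-0.63,100]]}}

```text
t: 0.82
tcp_pos: [0.5561, -0.3151, 0.242]
tool_rot: [0.588, 0.809, -0.0, 0.0]
force: [0.9, -0.2, -0.0]
finger_gap: 1.002
```

```bash
python3 - <<'E'
from h import *
snap('wrist','w1'); s=manip.sense(); print(s['tcp_pos'],s['tool_rot'],s['qd'],s['q'])
snap('wrist','w2')
E
```

```text
[ 0.55492719 -0.32145089  0.24204721] [ 0.58961849  0.80767561 -0.00262204  0.00180985] [ 0.05646402 -0.0115858   0.02489972  0.0357752  -0.01180296  0.10739744] [-0.69673688  0.54899408  1.39189054 -0.00536425  1.19675449 -1.00440287]
```

View pics/w2.png

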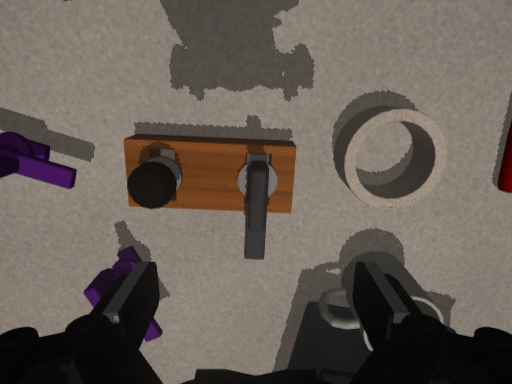

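```bash
cat >> h.py <<'E'
def rect(m,W):
    P=W[m][:,:2].astype(np.float32); r=cv2.minAreaRect((P*1000)); return r
E
python3 - <<'E'
from h import *
W,p=cloud('w2'); pi=p.astype(int)
box=np.zeros(W.shape[:2],bool); box[120:265,110:310]=1
z=W[...,2]
br=box&(z>.034)&(z<.046)&(pi[...,0]>pi[...,2]+25)
print('caddy',rect(br,W),np.nanmedian(z[br]),br.sum())
bb=box.copy(); bb[:,:225]=0
for lo,hi in [(.064,.078),(.098,.12),(.05,.06),(.042,.049)]:
    m=bb&(z>lo)&(z<hi)
    if m.sum()>5:
        print(lo,hi,m.sum(),rect(m,W),np.nanmedian(z[m]), np.nanmean(W[m],0))
# side view and scene wing top
for f,b in [('scene0',(125,195,180,235)),('side0',(215,140,255,190))]:
    W,p=cloud(f); x0,y0,x1,y1=b; bx=np.zeros(W.shape[:2],bool); bx[y0:y1,x0:x1]=1
    z=W[...,2]
    m=bx&(z>.085)&(z<.12); print(f,m.sum(),np.nanmean(W[m],0),rect(m,W),np.nanmax(z[m]))
E
```

```text
caddy ((513.62548828125, -342.73095703125), (170.3408660888672, 70.60446166992188), 15.116884231567383) 0.04146104716038074 7263
0.064 0.078 857 ((566.2809448242188, -353.0437316894531), (20.003618240356445, 101.3351821899414), 15.201860427856445) 0.07222416841446011 [ 0.57016307 -0.37075831  0.07217566]
0.098 0.12 1087 ((559.9918212890625, -329.81878662109375), (14.006448745727539, 53.87063217163086), 15.298830032348633) 0.11211993558625022 [ 0.55926495 -0.32741972  0.11161671]
0.042 0.049 1099 ((561.9573974609375, -329.4864501953125), (69.80016326904297, 69.69039154052734), 15.069599151611328) 0.04279842390940275 [ 0.56126002 -0.32818811  0.04442417]
scene0 346 [ 0.56252996 -0.32932152  0.10333855] ((559.5508422851562, -330.0350036621094), (16.681554794311523, 53.95161437988281), 14.919096946716309) 0.11462863175128901
side0 97 [ 0.55732473 -0.31921321  0.10373323] ((558.4127807617188, -327.354248046875), (13.199408531188965, 55.15032958984375), 15.680985450744629) 0.11369535670933983
```

```bash
cat >> h.py <<'E'
from scipy.spatial.transform import Rotation as R
def st():
    s=manip.sense(); r=R.from_quat(s['tool_rot']).as_matrix()
    yaw=np.degrees(np.arctan2(r[1,0],r[0,0]))  # tool x heading
    print('t',round(s['t'],2),'tcp',np.round(s['tcp_pos'],4),'toolx heading',round(yaw,2),'z',np.round(r[:,2],3),'F',np.round(s['force'],1),'gap',round(s['finger_gap'],3),'qd',np.round(s['qd'],3),'q6',round(s['q'][5],2))
    return s,r
def togo(target,yawdeg):
    s,r=st(); d=np.array(target)-s['tcp_pos']; yaw=np.degrees(np.arctan2(r[1,0],r[0,0]))
    print('units xyz',np.round(r.T@d/.4,4),'twist',round(-np.radians((yawdeg-yaw+180)%360-180)/.5,4))
E
python3 - <<'E'
from h import *
togo([.560,-.330,.242],90+15.15)
snap('wrist','w3')
togo([.560,-.330,.242],90+15.15)
W,p=cloud('wrist0'); pi=p.astype(int); z=W[...,2]
# panel & fence & jig
hsv=cv2.cvtColor(p,cv2.COLOR_RGB2HSV)
m=(z>.049)&(z<.058); m[:, :230]=0; m[140:,:]=0
m&=~(cv2.dilate(((hsv[...,0]<10)).astype(np.uint8),np.ones((3,3)))>0)
print('panel',rect(m,W),np.nanmedian(z[m]))
g=(z>.03)&(z<.042); g[270:]=0; print('jigtop',rect(g,W),np.nanmedian(z[g]))
# low inside window
l=(z<.028)&(z>-.005); l[:150]=0; l[245:]=0; l[:,:210]=0; l[:,255:]=0; print('win',rect(l,W),l.sum())
E
```

```text
t 0.92 tcp [ 0.5556 -0.3179  0.2419] toolx heading 107.69 z [ 0.    -0.003 -1.   ] F [-0.2  0.8  0.1] gap 0.999 qd [ 0.072 -0.017  0.046  0.061  0.025  0.036] q6 -1.0
units xyz [-0.0322  0.0013 -0.0002] twist 0.0885
t 0.97 tcp [ 0.556  -0.3147  0.2417] toolx heading 107.78 z [-0.  0. -1.] F [-0.1  1.1 -0.6] gap 0.999 qd [ 0.059 -0.014  0.034  0.023  0.012  0.009] q6 -1.0
units xyz [-0.0394 -0.0021 -0.0006] twist 0.0919
panel ((732.884521484375, 92.51173400878906), (116.64158630371094, 255.4155731201172), 89.9198226928711) 0.05360846375531286
jigtop ((709.4642333984375, 19.227508544921875), (269.5498962402344, 392.9728698730469), 89.6401138305664) 0.035502524872694674
win ((597.5064697265625, -29.114421844482422), (25.79339027404785, 97.80779266357422), 9.014163970947266) 1646
```

Request:
{"api": "move_arm", "payload": {"deltas": [[-0.045,-0.007,0.0,0.1,100],[-0.045,-0.007,0.06,0.1,100],[-0.045,-0.007,0.12,0.1,100],[-0.045,-0.007,0.18,0.1,100],[-0.045,-0.007,0.24,0.1,100],[-0.045,-0.007,0.29,0.1,100],[-0.045,-0.007,0.34,0.1,100],[-0.045,-0.007,0.385,0.1,100]]}}

```text
t: 1.63
tcp_pos: [0.5599, -0.3277, 0.0868]
tool_rot: [0.607, 0.795, 0.0, -0.001]
force: [0.2, 0.4, 0.3]
finger_gap: 1.003
```

Request:
{"api": "move_arm", "payload": {"deltas": [[0,0,0,0,100],[0,0,0,0,100],[0,0,0,0,100],[0,0,0,0,100],[0,0,0,0,60],[0,0,0,0,60],[0,0,0,0,50],[0,0,0,0,40]]}}

```text
t: 2.3
tcp_pos: [0.56, -0.3301, 0.0889]
tool_rot: [0.608, 0.794, -0.0, 0.0]
force: [-0.1, -0.5, 0.4]
finger_gap: 0.453
```

```bash
python3 - <<'E'
from h import *
togo([.560,-.330,.087],90+15.15)
snap('wrist','w4'); snap('side','s4')
st()
E
```

```text
t 2.3 tcp [ 0.56   -0.3301  0.0889] toolx heading 105.18 z [ 0.001 -0.001 -1.   ] F [-0.1 -0.5  0.4] gap 0.453 qd [-0.001  0.006  0.001 -0.002 -0.001 -0.001] q6 -0.97
units xyz [ 0.0003 -0.      0.0047] twist 0.0009
t 2.4 tcp [ 0.5599 -0.3301  0.0885] toolx heading 105.17 z [ 0. -0. -1.] F [-0.2 -0.2 -0.3] gap 0.398 qd [-0.001  0.003  0.002  0.    -0.001 -0.001] q6 -0.97
```

View pics/w4.png

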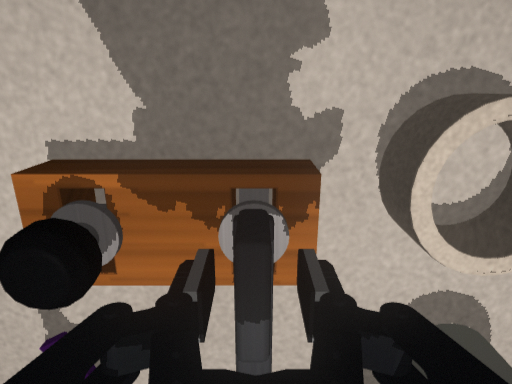

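View pics/s4.png

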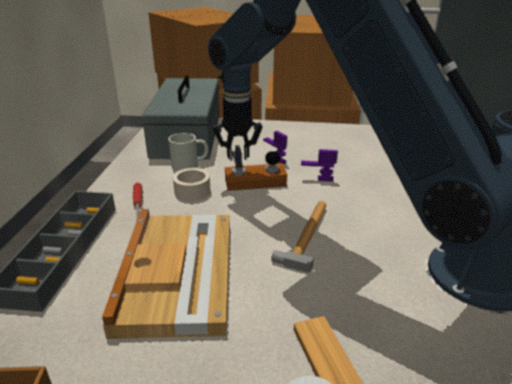

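Wing (px 254) is centred between the pads (213 and 298). Closing.

Request:
{"api": "move_arm", "payload": {"deltas": [[0,0,0.003,0,20],[0,0,0.003,0,10],[0,0,0.003,0,5],[0,0,0.003,0,5],[0,0,0.003,0,5],[0,0,0.003,0,5],[0,0,0.003,0,5],[0,0,0.003,0,5]], "force": 70}}

```text
t: 3.07
tcp_pos: [0.5597, -0.3299, 0.0869]
tool_rot: [0.607, 0.794, -0.0, -0.0]
force: [-0.4, -1.2, -1.2]
finger_gap: 0.16
```

Request:
{"api": "move_arm", "payload": {"deltas": [[0,0,-0.01,0,5],[0,0,-0.03,0,5],[0,0,-0.06,0,5],[0,0,-0.1,0,5],[0,0,-0.15,0,5],[0,0,-0.2,0,5],[0,0,-0.25,0,5],[0,0,-0.3,0,5]]}}

```text
t: 3.73
tcp_pos: [0.5599, -0.3298, 0.2092]
tool_rot: [0.607, 0.794, 0.0, 0.0]
force: [-0.2, -0.1, -3.3]
finger_gap: 0.154
```

```bash
python3 - <<'E'
from h import *
st()
snap('side','s5'); snap('scene','c5')
st()
E
```

```text
t 3.73 tcp [ 0.5599 -0.3298  0.2092] toolx heading 105.19 z [ 0.001 -0.    -1.   ] F [-0.2 -0.1 -3.3] gap 0.154 qd [-0.001 -0.276 -0.211  0.001  0.485  0.001] q6 -0.97
t 3.83 tcp [ 0.5622 -0.3316  0.2123] toolx heading 105.19 z [ 0.008 -0.006 -1.   ] F [ 0.2 -1.3 -3.4] gap 0.15 qd [-0.002  0.049  0.053 -0.002 -0.04  -0.   ] q6 -0.97
```

View pics/c5.png

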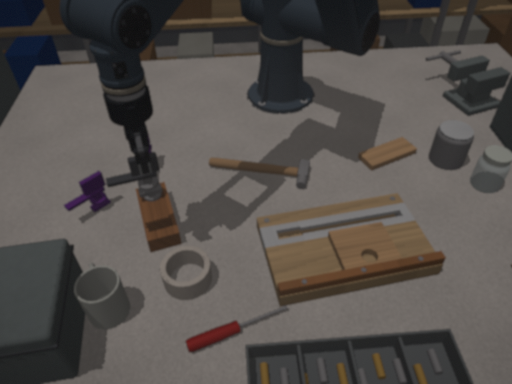

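View pics/s5.png

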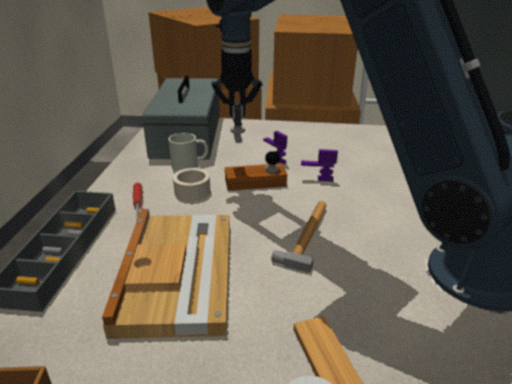

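```bash
python3 - <<'E'
from h import *
z=load('wrist0'); fl=192/np.tan(np.radians(float(z['vfov']))/2)
def ray(u,v,h):
    d=z['pose'][:3,:3]@np.array([(u-z['cx'])/fl,(v-z['cy'])/fl,1]); o=z['pose'][:3,3]
    return o+d*(h-o[2])/d[2]
for n,(a,b) in dict(BL=(123,513),BR=(173,506),SL=(108,415),SR=(158,408),slotL=(42,0),slotR=(84,0),trkBL=(105,574),trkBR=(212,559),fenceB0=(405,537)).items():
    print(n,np.round(ray(a/2.143+170,b/2.143,.034),4))
# fence line & jig outline from clouds
for f in ['scene0','c5','s5']:
    W,p=cloud(f); hsv=cv2.cvtColor(p,cv2.COLOR_RGB2HSV); Z=W[...,2]
    roi=(W[...,0]>.5)&(W[...,0]<.85)&(W[...,1]>-.15)&(W[...,1]<.3)
    m=roi&(Z>.03)&(Z<.06); 
    n,l,s,_=cv2.connectedComponentsWithStats(m.astype(np.uint8)); k=1+np.argmax(s[1:,4]); m=l==k
    print(f,'jig',rect(m,W))
    fe=m&(Z>.048)&((hsv[...,0]<11)); 
    print('  hues',np.percentile(hsv[...,0][m],[5,25,50,75,95]), fe.sum(), rect(fe,W) if fe.sum()>20 else '')
E
```

```text
BL [ 0.5941 -0.0781  0.034 ]
BR [ 0.6198 -0.0741  0.034 ]
SL [ 0.5881 -0.0254  0.034 ]
SR [ 0.6127 -0.0218  0.034 ]
slotL [0.5664 0.1547 0.034 ]
slotR [0.5838 0.1547 0.034 ]
trkBL [ 0.5837 -0.1134  0.034 ]
trkBR [ 0.6402 -0.1044  0.034 ]
fenceB0 [ 0.7402 -0.0915  0.034 ]
scene0 jig ((630.5287475585938, 65.5101318359375), (214.19097900390625, 342.40496826171875), 7.645089626312256)
  hues [ 0. 13. 15. 16. 17.] 53 ((720.8121948242188, 101.34004974365234), (10.10430908203125, 294.33770751953125), 7.827548027038574)
c5 jig ((630.2621459960938, 65.62677764892578), (214.37954711914062, 341.9192199707031), 8.121679306030273)
  hues [ 0. 13. 15. 16. 17.] 57 ((668.6065063476562, 93.31881713867188), (114.2032241821289, 294.5380554199219), 8.17473030090332)
s5 jig ((631.1488037109375, 64.2040786743164), (209.89097595214844, 344.9516296386719), 7.990417957305908)
  hues [13. 17. 18. 19. 38.] 4
```

Request:
{"api": "move_arm", "payload": {"deltas": [[0.06,0.03,0,0.05,5],[0.14,0.06,0,0.1,5],[0.23,0.1,0,0.15,5],[0.32,0.14,0,0.2,5],[0.41,0.18,0,0.253,5],[0.5,0.22,0,0.253,5],[0.58,0.26,0,0.253,5],[0.647,0.288,0,0.253,5]]}}

```text
t: 4.5
tcp_pos: [0.6029, -0.0469, 0.2063]
tool_rot: [0.656, 0.755, 0.0, -0.001]
force: [0.2, -0.7, -3.9]
finger_gap: 0.152
```

Request:
{"api": "move_arm", "payload": {"deltas": [[0,0,0.02,0,5],[0,0,0.05,0,5],[0,0,0.08,0,5],[0,0,0.1,0,5],[0,0,0.1,0,5],[0,0,0.1,0,5],[0,0,0.1,0,5],[0,0,0.1,0,5]]}}

```text
t: 5.17
tcp_pos: [0.6038, -0.0505, 0.1678]
tool_rot: [0.657, 0.754, 0.0, 0.001]
force: [-0.5, 0.4, -4.0]
finger_gap: 0.152
```

```bash
python3 - <<'E'
from h import *
togo([.6037,-.0498,.167],97.9)
snap('wrist','w6'); st(); snap('side','s6'); snap('scene','c6')
E
```

```text
t 5.17 tcp [ 0.6038 -0.0505  0.1678] toolx heading 97.91 z [ 0.002 -0.    -1.   ] F [-0.5  0.4 -4. ] gap 0.152 qd [ 0.001 -0.004 -0.     0.001  0.003 -0.   ] q6 -0.41
units xyz [ 0.0018 -0.0001  0.002 ] twist 0.0002
t 5.22 tcp [ 0.6038 -0.0504  0.1678] toolx heading 97.91 z [ 0.002 -0.    -1.   ] F [ 0.3 -0.2 -3.1] gap 0.154 qd [ 0.    -0.001  0.002  0.     0.002  0.002] q6 -0.41
```

View pics/w6.png

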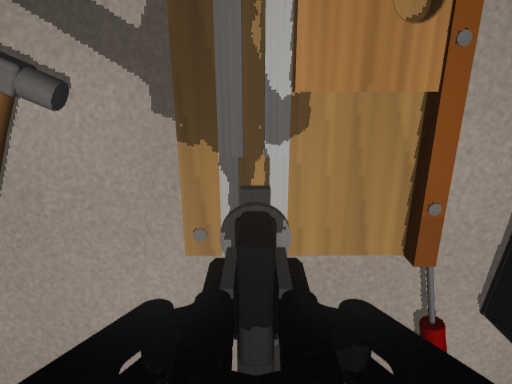

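View pics/s6.png

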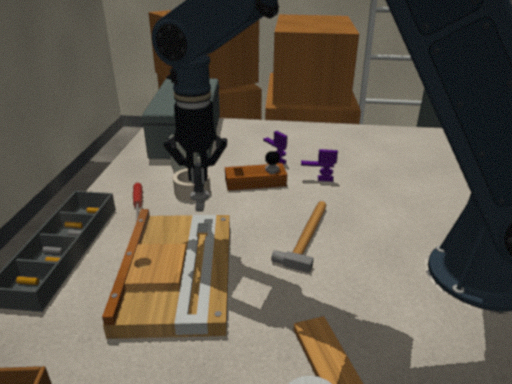

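View pics/c6.png

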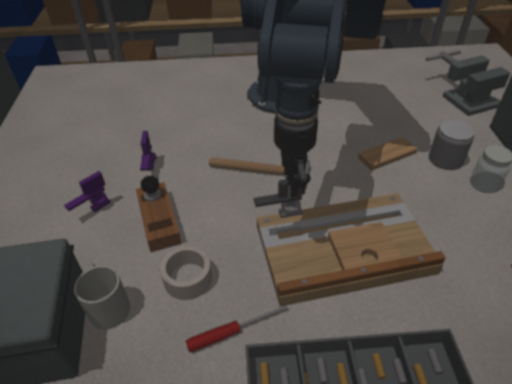

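```bash
python3 - <<'E'
import cv2
im=cv2.imread('pics/w6.png')[100:260,160:340]; cv2.imwrite('pics/w6c.png',cv2.convertScaleAbs(cv2.resize(im,None,fx=3.7,fy=3.7,interpolation=cv2.INTER_CUBIC),alpha=1.6))
E
```

```text
(no output)
```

View pics/w6c.png

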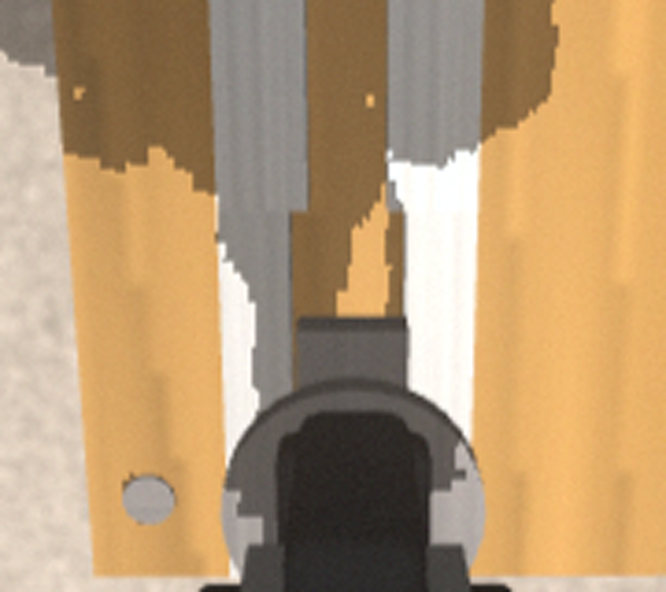

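```bash
python3 - <<'E'
from h import *
z=load('w6'); fl=192/np.tan(np.radians(float(z['vfov']))/2)
def ray(a,b,h):
    u=a/3.7+160-.5+.135; v=b/3.7+100-.5+.135
    d=z['pose'][:3,:3]@np.array([(u-z['cx'])/fl,(v-z['cy'])/fl,1]); o=z['pose'][:3,3]
    return o+d*(h-o[2])/d[2]
a=np.radians(97.9); ex=np.array([np.cos(a),np.sin(a)]); ey=np.array([np.sin(a),-np.cos(a)])
T=np.array([.6038,-.0504])
for n,(u,v,h) in dict(TL=(297,320,.1068),TR=(408,320,.1068),SL=(291,212,.034),SR=(404,212,.034),slotL=(307,10,.034),slotR=(388,10,.034),slL=(305,205,.034),slR=(388,205,.034)).items():
    P=ray(u,v,h); d=P[:2]-T; print(n,np.round(P,4),'along',round(d@ex*1000,1),'lat',round(d@ey*1000,1))
W,p=cloud('w6')
for v in (190,195): print(W[v,[245,255,262]])
E
```

```text
TL [ 0.5926 -0.0273  0.1068] along 24.4 lat -8.0
TR [ 0.6102 -0.0249  0.1068] along 24.4 lat 9.9
SL [ 0.5878 -0.0247  0.034 ] along 27.6 lat -12.3
SR [ 0.6119 -0.0214  0.034 ] along 27.7 lat 12.0
slotL [0.5859 0.0173 0.034 ] along 69.5 lat -8.4
slotR [0.6024 0.0196 0.034 ] along 69.5 lat 8.2
slL [ 0.5906 -0.0228  0.034 ] along 29.2 lat -9.3
slR [ 0.6083 -0.0203  0.034 ] along 29.2 lat 8.5
[[ 0.59584932 -0.02883383  0.10830163]
 [ 0.60173665 -0.02812912  0.10792633]
 [ 0.60582439 -0.02741051  0.10842257]]
[[ 0.59624579 -0.03184239  0.1085365 ]
 [ 0.60216642 -0.03122389  0.10789631]
 [ 0.60625408 -0.03040154  0.10869245]]
```

Request:
{"api": "move_arm", "payload": {"deltas": [[-0.002,-0.0025,0,0,5],[-0.002,-0.0025,0.03,0,5],[-0.002,-0.0025,0.06,0,5],[-0.002,-0.0025,0.09,0,5],[-0.002,-0.0025,0.11,0,5],[-0.002,-0.0025,0.125,0,5],[-0.002,-0.0025,0.135,0,5],[-0.002,-0.0025,0.135,0,5]]}}

```text
t: 5.98
tcp_pos: [0.6018, -0.0508, 0.1119]
tool_rot: [0.657, 0.754, -0.0, -0.001]
force: [0.3, 0.6, -3.5]
finger_gap: 0.155
```

```bash
python3 - <<'E'
from h import *
st(); snap('wrist','w7'); st()
import cv2
im=cv2.imread('pics/w7.png')[100:260,160:340]; cv2.imwrite('pics/w7c.png',cv2.convertScaleAbs(cv2.resize(im,None,fx=3.7,fy=3.7,interpolation=cv2.INTER_CUBIC),alpha=1.6))
E
```

```text
t 5.98 tcp [ 0.6018 -0.0508  0.1119] toolx heading 97.93 z [-0.002  0.001 -1.   ] F [ 0.3  0.6 -3.5] gap 0.155 qd [ 0.001 -0.019 -0.012 -0.001  0.014 -0.001] q6 -0.41
t 6.03 tcp [ 0.6022 -0.0509  0.1126] toolx heading 97.94 z [-0.001  0.    -1.   ] F [-1.1 -0.2 -3. ] gap 0.155 qd [ 0.002 -0.016 -0.013 -0.002  0.004  0.   ] q6 -0.41
```

View pics/w7c.png

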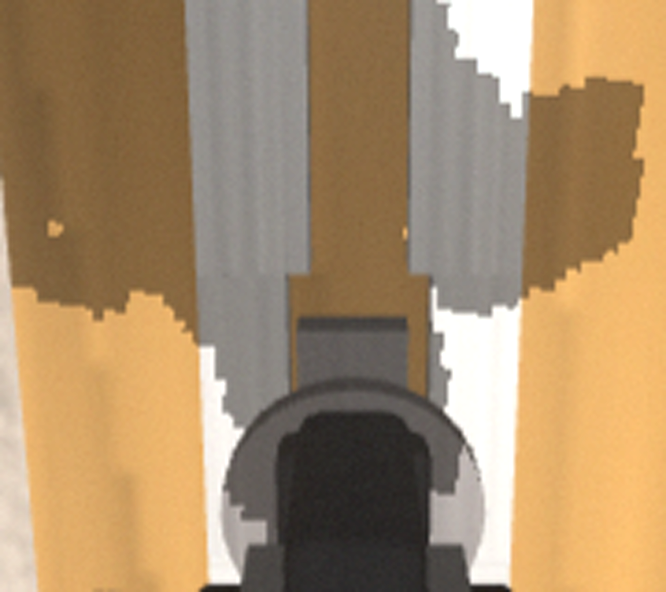

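```bash
python3 - <<'E'
from h import *
st()
z=load('w7'); fl=192/np.tan(np.radians(float(z['vfov']))/2)
def ray(a,b,h):
    u=a/3.7+160-.365; v=b/3.7+100-.365
    d=z['pose'][:3,:3]@np.array([(u-z['cx'])/fl,(v-z['cy'])/fl,1]); o=z['pose'][:3,3]
    return o+d*(h-o[2])/d[2]
a=np.radians(97.9); ex=np.array([np.cos(a),np.sin(a)]); ey=np.array([np.sin(a),-np.cos(a)])
T=np.array([.6020,-.0509])
for n,(u,v,h) in dict(TL=(297,320,.0522),TR=(408,320,.0522),SL=(290,275,.034),SR=(431,275,.034),slotL=(309,10,.034),slotR=(411,10,.034)).items():
    P=ray(u,v,h); d=P[:2]-T; print(n,np.round(P,4),'along',round(d@ex*1000,1),'lat',round(d@ey*1000,1))
E
```

```text
t 6.03 tcp [ 0.6022 -0.0509  0.1126] toolx heading 97.94 z [-0.001  0.    -1.   ] F [-1.1 -0.2 -3. ] gap 0.155 qd [ 0.002 -0.016 -0.013 -0.002  0.004  0.   ] q6 -0.41
TL [ 0.5903 -0.0272  0.0522] along 25.1 lat -8.3
TR [ 0.6079 -0.0247  0.0522] along 25.1 lat 9.4
SL [ 0.5879 -0.0246  0.034 ] along 28.0 lat -10.3
SR [ 0.6121 -0.0212  0.034 ] along 28.0 lat 14.1
slotL [0.5856 0.0196 0.034 ] along 72.1 lat -6.6
slotR [0.6019 0.0219 0.034 ] along 72.1 lat 10.0
```

Request:
{"api": "move_arm", "payload": {"deltas": [[-0.0025,0.002,0,0,5],[-0.0025,0.002,0.01,0,5],[-0.0025,0.002,0.02,0,5],[-0.0025,0.002,0.03,0,5],[-0.0025,0.002,0.045,0,5],[-0.0025,0.002,0.06,0,5],[-0.0025,0.002,0.07,0,5],[-0.0025,0.002,0.075,0,5]]}}

```text
t: 6.7
tcp_pos: [0.6027, -0.0517, 0.082]
tool_rot: [0.656, 0.754, -0.0, -0.001]
force: [-0.4, -0.7, -2.7]
finger_gap: 0.155
```

Request:
{"api": "move_arm", "payload": {"deltas": [[0,0,0,0,5],[0,0,0,0,5],[0,0,0.002,0,5],[0,0,0.004,0,5],[0,0,0.006,0,5],[0,0,0.006,0,5],[0,0,0.006,0,5],[0,0,0.006,0,5]]}}

```text
t: 7.37
tcp_pos: [0.6035, -0.0519, 0.0809]
tool_rot: [0.656, 0.754, 0.0, 0.0]
force: [0.3, -0.1, -2.4]
finger_gap: 0.158
```

```bash
python3 - <<'E'
from h import *
st(); snap('wrist','w8'); snap('side','s8'); st()
import cv2
im=cv2.imread('pics/w8.png')[100:260,160:340]; cv2.imwrite('pics/w8c.png',cv2.convertScaleAbs(cv2.resize(im,None,fx=3.7,fy=3.7,interpolation=cv2.INTER_CUBIC),alpha=1.6))
im=cv2.imread('pics/s8.png')[150:350,90:290]; cv2.imwrite('pics/s8c.png',cv2.resize(im,None,fx=3,fy=3,interpolation=cv2.INTER_CUBIC))
E
```

```text
t 7.37 tcp [ 0.6035 -0.0519  0.0809] toolx heading 97.94 z [ 0.001 -0.    -1.   ] F [ 0.3 -0.1 -2.4] gap 0.158 qd [-0.    -0.002 -0.001 -0.    -0.001 -0.001] q6 -0.41
t 7.47 tcp [ 0.6035 -0.0519  0.0809] toolx heading 97.94 z [ 0. -0. -1.] F [ 0.5 -0.1 -2.3] gap 0.154 qd [ 0.     0.001 -0.001  0.001  0.001 -0.   ] q6 -0.41
```

View pics/w8c.png

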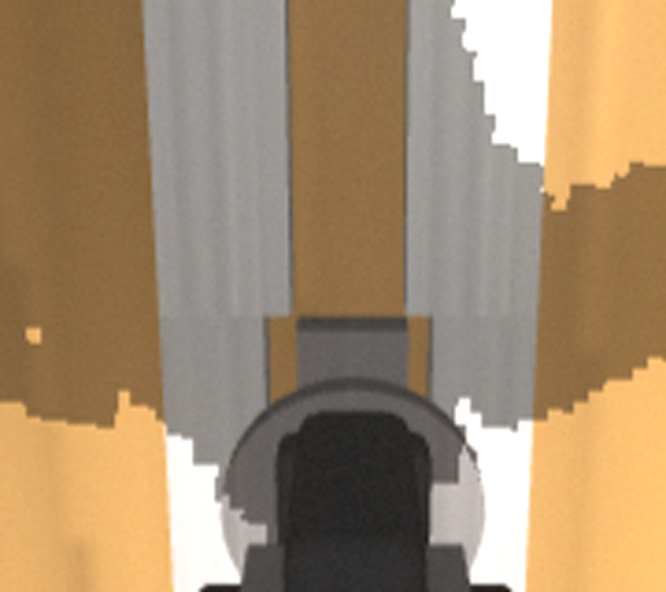

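View pics/s8c.png

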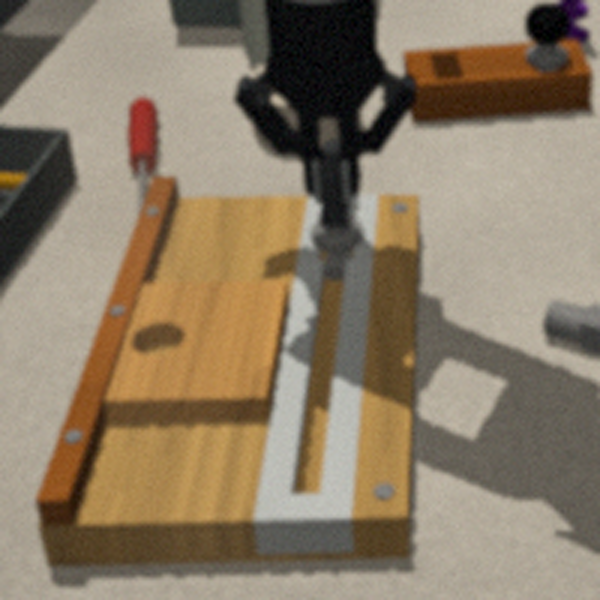

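Request:
{"api": "move_arm", "payload": {"deltas": [[0,0,0.002,0,5],[0,0,0.004,0,5],[0,0,0.006,0,5],[0,0,0.006,0,5],[0,0,0.006,0,5],[0,0,0.006,0,5],[0,0,0.006,0,5],[0,0,0.006,0,5]]}}

```text
t: 8.13
tcp_pos: [0.6035, -0.0519, 0.0808]
tool_rot: [0.656, 0.754, 0.0, 0.001]
force: [-2.9, 0.8, 10.8]
finger_gap: 0.153
```

```bash
python3 - <<'E'
from h import *
st()
# panel centre
for f in ['scene0','c5','c6','s5','w6','w7','w8']:
    W,p=cloud(f); hsv=cv2.cvtColor(p,cv2.COLOR_RGB2HSV)
    a=np.radians(7.9); o=np.array([.5886,.0590]); d=W[...,:2]-o
    X=d[...,0]*np.cos(a)+d[...,1]*np.sin(a); Y=-d[...,0]*np.sin(a)+d[...,1]*np.cos(a)
    Z=W[...,2]
    m=(Z>.047)&(Z<.058)&(X>.02)&(X<.127)&(abs(Y)<.16)
    m=cv2.morphologyEx(m.astype(np.uint8),cv2.MORPH_OPEN,np.ones((3,3)))>0
    if m.sum()<50: continue
    mm=m&(X<.115)
    print(f,m.sum(),'Xmin',np.percentile(X[mm],1).round(4),'Y',np.percentile(Y[mm],[.5,1,99,99.5]).round(4), 'Z',np.median(Z[mm]).round(4))
E
```

```text
t 8.13 tcp [ 0.6035 -0.0519  0.0808] toolx heading 97.95 z [ 0.001 -0.    -1.   ] F [-2.9  0.8 10.8] gap 0.153 qd [ 0.002  0.     0.    -0.    -0.001 -0.001] q6 -0.41
scene0 2125 Xmin 0.0269 Y [-0.0334 -0.0331  0.0856  0.0863] Z 0.0532
c5 2131 Xmin 0.027 Y [-0.0335 -0.0332  0.0858  0.0864] Z 0.0534
c6 2143 Xmin 0.0267 Y [-0.0335 -0.0332  0.0855  0.086 ] Z 0.0533
s5 1999 Xmin 0.0271 Y [-0.034  -0.0332  0.0871  0.0875] Z 0.0522
w6 12764 Xmin 0.0287 Y [-0.0325 -0.0325  0.023   0.0234] Z 0.0534
w7 17743 Xmin 0.0286 Y [-0.0324 -0.0323  0.0112  0.0115] Z 0.0534
w8 17601 Xmin 0.0286 Y [-0.0325 -0.0325  0.0032  0.0034] Z 0.0534
```

Request:
{"api": "move_arm", "payload": {"deltas": [[0,0,-0.007,0,5],[0.02,0,-0.007,0,5],[0.045,0,-0.007,0,5],[0.075,0,-0.007,0,5],[0.11,0,-0.007,0,5],[0.145,0,-0.007,0,5],[0.175,0,-0.007,0,5],[0.2,0,-0.007,0,5]]}}

```text
t: 8.8
tcp_pos: [0.5917, 0.0296, 0.081]
tool_rot: [0.656, 0.755, -0.0, -0.0]
force: [0.4, -1.1, -2.5]
finger_gap: 0.155
```

```bash
python3 - <<'E'
from h import *
st(); snap('wrist','w9'); st()
im=cv2.imread('pics/w9.png')[60:260,150:380]; cv2.imwrite('pics/w9c.png',cv2.convertScaleAbs(cv2.resize(im,None,fx=3,fy=3,interpolation=cv2.INTER_CUBIC),alpha=1.6))
E
```

```text
t 8.8 tcp [0.5917 0.0296 0.081 ] toolx heading 98.02 z [-0.001  0.    -1.   ] F [ 0.4 -1.1 -2.5] gap 0.155 qd [ 0.19  -0.011  0.028 -0.003 -0.021  0.188] q6 -0.28
t 8.85 tcp [0.5912 0.0313 0.0809] toolx heading 98.05 z [-0.001  0.002 -1.   ] F [ 0.3  3.6 -1.2] gap 0.157 qd [-0.024 -0.001 -0.005  0.007  0.005 -0.046] q6 -0.28
```

View pics/w9c.png

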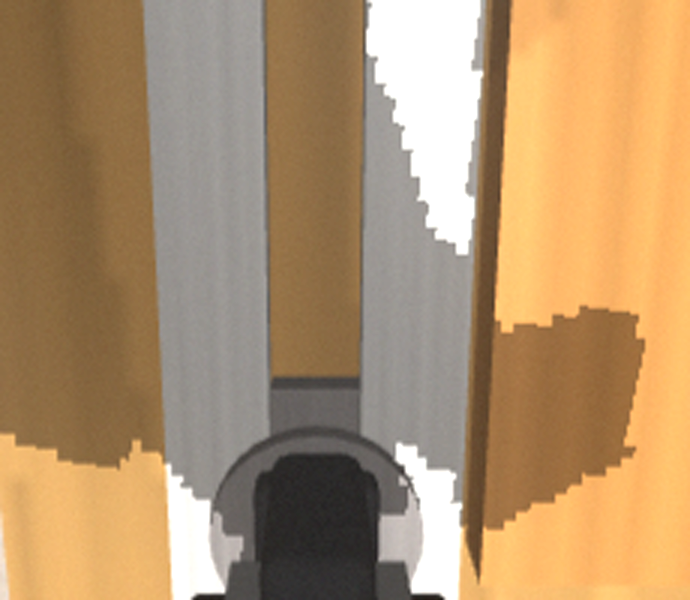

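Request:
{"api": "move_arm", "payload": {"deltas": [[0.015,0,0,0,5],[0.04,0,0,0,5],[0.07,0,0,0,5],[0.1,0,0,0,5],[0.125,0,0,0,5],[0.144,0,0,0,5],[0.144,0,0,0,5],[0.144,0,0,0,5]]}}

```text
t: 9.52
tcp_pos: [0.584, 0.0851, 0.081]
tool_rot: [0.656, 0.755, -0.0, -0.0]
force: [0.1, -0.2, -2.9]
finger_gap: 0.156
```

```bash
python3 - <<'E'
from h import *
s,r=st(); snap('wrist','w10'); snap('side','s10');snap('scene','c10'); s,r=st()
for f in ['wrist0','w10','c10','s10']:
    W,p=cloud(f)
    a=np.radians(7.9); o=np.array([.5886,.0590]); 
    def J(P):
        d=P[...,:2]-o; return d[...,0]*np.cos(a)+d[...,1]*np.sin(a), -d[...,0]*np.sin(a)+d[...,1]*np.cos(a)
    X,Y=J(W); Z=W[...,2]
    m=(Z>.047)&(Z<.058)&(X>.02)&(X<.105)&(abs(Y)<.16)
    m=cv2.morphologyEx(m.astype(np.uint8),cv2.MORPH_OPEN,np.ones((3,3)))>0
    print(f,m.sum(),'Xmin',np.percentile(X[m],1).round(4),'Y',np.percentile(Y[m],[.5,99.5]).round(4))
    # wing/ T-head
    q=(abs(X)<.03)&(Z>.1)&(Z<.107)
    if f!='wrist0': print('  top',q.sum(),np.percentile(Y[q],[1,99]).round(4) if q.sum() else '')
print(J(s['tcp_pos']))
im=cv2.imread('pics/w10.png')[60:260,150:380]; cv2.imwrite('pics/w10c.png',cv2.convertScaleAbs(cv2.resize(im,None,fx=3,fy=3,interpolation=cv2.INTER_CUBIC),alpha=1.6))
im=cv2.imread('pics/s10.png')[150:350,90:290]; cv2.imwrite('pics/s10c.png',cv2.resize(im,None,fx=3,fy=3,interpolation=cv2.INTER_CUBIC))
E
```

```text
t 9.52 tcp [0.584  0.0851 0.081 ] toolx heading 98.01 z [-0. -0. -1.] F [ 0.1 -0.2 -2.9] gap 0.156 qd [-0.021  0.002 -0.004 -0.006 -0.002 -0.002] q6 -0.18
t 9.67 tcp [0.5844 0.0841 0.081 ] toolx heading 97.91 z [-0. -0. -1.] F [-0.6 -0.6 -3.9] gap 0.149 qd [-0.006 -0.     0.001  0.001  0.    -0.   ] q6 -0.18
wrist0 11500 Xmin 0.0291 Y [-0.0323  0.0851]
w10 26364 Xmin 0.0285 Y [-0.0262  0.0872]
  top 4384 [0.0017 0.0537]
c10 1691 Xmin 0.0268 Y [-0.0334  0.0862]
  top 77 [-0.5371  0.038 ]
s10 1581 Xmin 0.027 Y [-0.0331  0.0875]
  top 178 [-0.5567  0.0533]
(np.float64(-0.000672409585517965), np.float64(0.025393090848458845))
```

View pics/w10c.png

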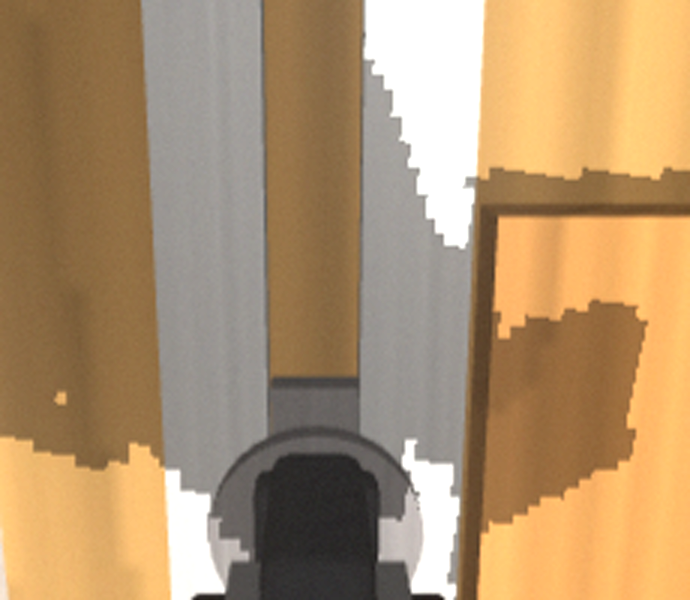

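View pics/s10c.png

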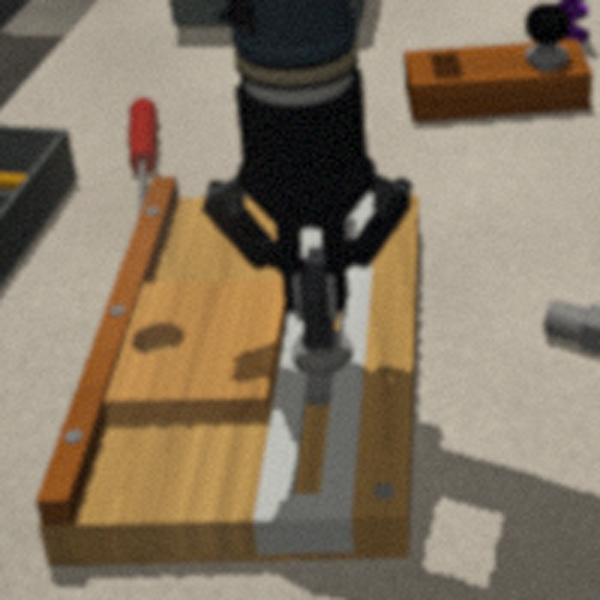

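Request:
{"api": "move_arm", "payload": {"deltas": [[0,0.0005,0,-0.1,5],[0,0.001,0,-0.25,5],[0,0.001,0,-0.4,5],[0,0.001,0,-0.6,5],[0,0.001,0,-0.7,5],[0,0.001,0,-0.785,5],[0,0.001,0,-0.785,5],[0,0.001,0,-0.785,5]]}}

```text
t: 10.33
tcp_pos: [0.5848, 0.084, 0.081]
tool_rot: [0.498, 0.867, -0.0, -0.0]
force: [-0.0, -0.8, -4.6]
finger_gap: 0.155
```

Request:
{"api": "move_arm", "payload": {"deltas": [[0,0,0,-0.1,5],[0,0,0,-0.25,5],[0,0.001,0,-0.4,5],[0,0.001,0,-0.6,5],[0,0.001,0,-0.7,5],[0,0.001,0,-0.785,5],[0,0.001,0,-0.785,5],[0,0.001,0,-0.785,5]]}}

```text
t: 11.0
tcp_pos: [0.5851, 0.0845, 0.0811]
tool_rot: [0.319, 0.948, -0.0, -0.0]
force: [-0.3, -0.7, -4.3]
finger_gap: 0.155
```

```bash
python3 - <<'E'
from h import *
st(); snap('wrist','w11'); snap('scene','c11'); st()
E
```

```text
t 11.0 tcp [0.5851 0.0845 0.0811] toolx heading 142.79 z [-0. -0. -1.] F [-0.3 -0.7 -4.3] gap 0.155 qd [ 0.001 -0.     0.001 -0.003 -0.001 -0.001] q6 -0.97
t 11.1 tcp [0.5851 0.0846 0.0811] toolx heading 142.83 z [-0. -0. -1.] F [ 0.7  0.1 -3.6] gap 0.154 qd [ 0.     0.     0.001 -0.001  0.    -0.008] q6 -0.97
```

View pics/w11.png

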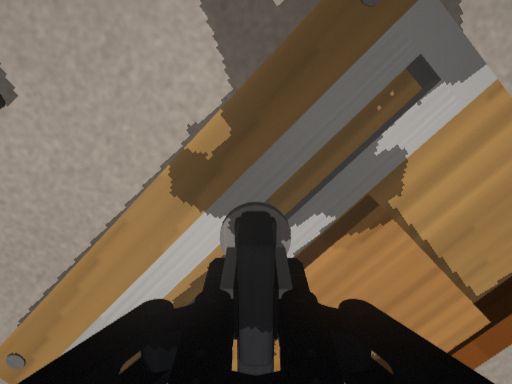

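View pics/c11.png

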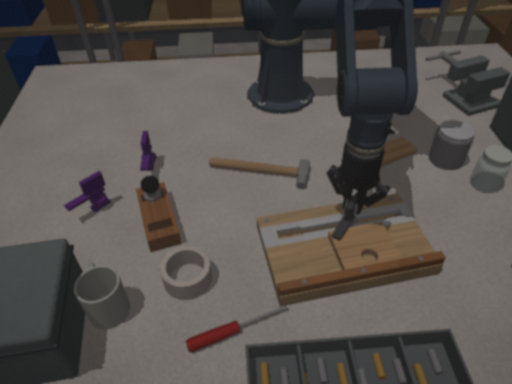

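Request:
{"api": "move_arm", "payload": {"deltas": [[0,0,0,-0.1,5],[0,0,0,-0.25,5],[0,0.0005,0,-0.4,5],[0,0.001,0,-0.6,5],[0,0.001,0,-0.7,5],[0,0.001,0,-0.785,5],[0,0.001,0,-0.785,5],[0,0.001,0,-0.785,5]]}}

```text
t: 11.77
tcp_pos: [0.5853, 0.085, 0.0811]
tool_rot: [0.128, 0.992, -0.0, -0.0]
force: [0.6, 0.2, -3.6]
finger_gap: 0.154
```

Request:
{"api": "move_arm", "payload": {"deltas": [[0,0,0,-0.1,5],[0,0,0,-0.25,5],[-0.001,0,0,-0.4,5],[-0.001,0,0,-0.6,5],[-0.001,0,0,-0.7,5],[-0.001,0,0,-0.79,5],[-0.001,0,0,-0.79,5],[-0.001,0,0,-0.79,5]]}}

```text
t: 12.43
tcp_pos: [0.5854, 0.0849, 0.081]
tool_rot: [-0.069, 0.998, -0.0, -0.0]
force: [-1.9, -0.7, -3.2]
finger_gap: 0.153
```

```bash
python3 - <<'E'
from h import *
st(); snap('wrist','w12'); snap('scene','c12'); snap('side','s12'); s,r=st()
a=np.radians(7.9); o=np.array([.5886,.0590]); d=s['tcp_pos'][:2]-o
print('jig',d[0]*np.cos(a)+d[1]*np.sin(a),-d[0]*np.sin(a)+d[1]*np.cos(a))
im=cv2.imread('pics/s12.png')[150:350,90:290]; cv2.imwrite('pics/s12c.png',cv2.resize(im,None,fx=3,fy=3,interpolation=cv2.INTER_CUBIC))
E
```

```text
t 12.43 tcp [0.5854 0.0849 0.081 ] toolx heading -172.08 z [-0.001 -0.    -1.   ] F [-1.9 -0.7 -3.2] gap 0.153 qd [ 0.001  0.001 -0.001 -0.002 -0.001 -0.003] q6 -1.75
t 12.58 tcp [0.5854 0.0849 0.081 ] toolx heading -172.03 z [-0.001 -0.    -1.   ] F [-0.  -0.9 -3.9] gap 0.154 qd [ 0.001  0.001 -0.002 -0.     0.    -0.005] q6 -1.75
jig 0.00042413599854619795 0.026048701160263112
```

View pics/w12.png

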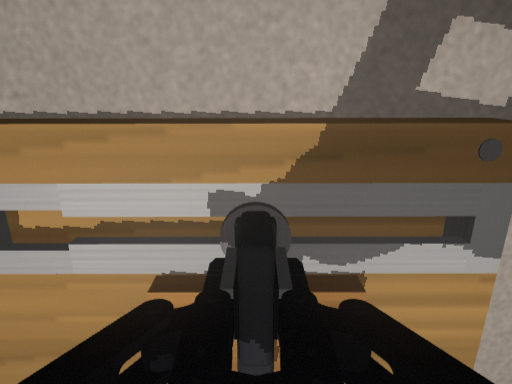

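View pics/s12c.png

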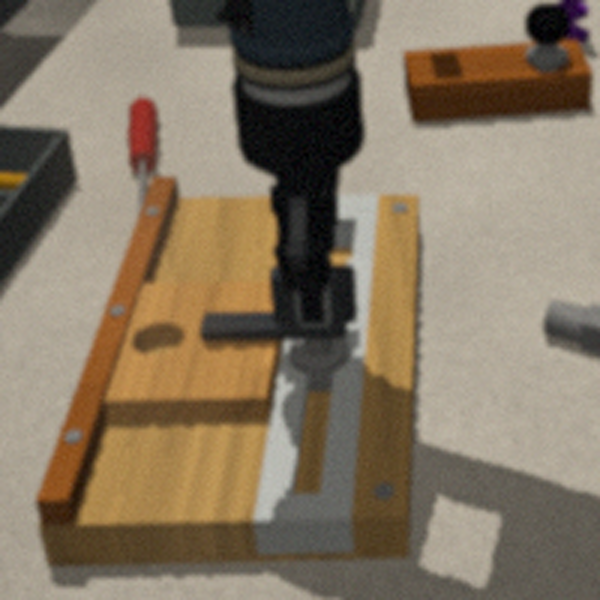

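Request:
{"api": "move_arm", "payload": {"deltas": [[0,0,0.002,0,5],[0,0,0.003,0,5],[0,0,0.003,0,5],[0,0,0.003,0,5],[0,0,0.003,0,18],[0,0,0.003,0,22],[0,0,0.003,0,35],[0,0,0.003,0,50]], "force": 20}}

```text
t: 13.25
tcp_pos: [0.5863, 0.085, 0.08]
tool_rot: [-0.07, 0.998, 0.0, 0.001]
force: [-0.2, 0.8, -0.6]
finger_gap: 0.476
```

Request:
{"api": "move_arm", "payload": {"deltas": [[0,0,0,0,60],[0,0,0,0,60],[0,0,0,0,60],[0,0,-0.02,0,60],[0,0,-0.06,0,60],[0,0,-0.12,0,60],[0,0,-0.2,0,60],[0,0,-0.28,0,60]]}}

```text
t: 13.92
tcp_pos: [0.585, 0.0849, 0.1929]
tool_rot: [-0.07, 0.998, 0.0, -0.001]
force: [1.6, 0.7, 0.2]
finger_gap: 0.605
```

```bash
python3 - <<'E'
from h import *
st(); snap('scene','c13'); snap('wrist','w13'); snap('side','s13'); st()
im=cv2.imread('pics/s13.png')[150:350,90:290]; cv2.imwrite('pics/s13c.png',cv2.resize(im,None,fx=3,fy=3,interpolation=cv2.INTER_CUBIC))
a=np.radians(7.9); o=np.array([.5886,.0590])
for f in ['w13','c13','s13']:
    W,p=cloud(f); d=W[...,:2]-o; Z=W[...,2]
    X=d[...,0]*np.cos(a)+d[...,1]*np.sin(a); Y=-d[...,0]*np.sin(a)+d[...,1]*np.cos(a)
    m=(Z>.095)&(Z<.112)&(abs(X)<.05)&(abs(Y-.027)<.05); print(f,'wing',m.sum(),rect(m,W),np.median(Z[m]))
    m=(Z>.059)&(Z<.074)&(X>-.05)&(X<.1)&(abs(Y-.027)<.05); print('  arm',m.sum(),rect(m,W),np.median(Z[m]),'jigX',np.percentile(X[m],[1,99]))
    m=(Z>.047)&(Z<.057)&(X>.02)&(X<.105)&(abs(Y)<.16); m=cv2.morphologyEx(m.astype(np.uint8),cv2.MORPH_OPEN,np.ones((3,3)))>0
    print('  panel X',np.percentile(X[m],1),'Y',np.percentile(Y[m],[.5,99.5]).round(4))
    if f=='w13':
        q=(Z>.099)&(Z<.112)&(abs(X)<.05)&(abs(Y-.027)<.05); print('wing jig mid',(np.percentile(X[q],[1,99]).mean(),np.percentile(Y[q],[1,99]).mean()))
E
```

```text
t 13.92 tcp [0.585  0.0849 0.1929] toolx heading -171.97 z [-0.002  0.    -1.   ] F [1.6 0.7 0.2] gap 0.605 qd [-0.001 -0.531 -0.335 -0.     0.826  0.   ] q6 -1.76
t 14.07 tcp [0.5878 0.0849 0.1956] toolx heading -171.96 z [ 0.008 -0.    -1.   ] F [-0.1  0.7  0.1] gap 0.601 qd [-0.001  0.053  0.061  0.001 -0.007 -0.   ] q6 -1.76
w13 wing 1415 ((586.9595947265625, 85.76609802246094), (54.2341423034668, 13.452136039733887), 7.771937847137451) 0.10611203456322135
  arm 1082 ((610.8969116210938, 88.77780151367188), (102.15945434570312, 19.981861114501953), 7.934544563293457) 0.06620676612923676 jigX [-0.02457423  0.07660666]
  panel X 0.028592130528521276 Y [-0.0321  0.0862]
wing jig mid (np.float64(0.0014165446008349118), np.float64(0.02667254056958376))
c13 wing 176 ((586.880859375, 84.27373504638672), (53.67720031738281, 14.444673538208008), 7.603229999542236) 0.10533044105816869
  arm 290 ((608.8583374023438, 87.46026611328125), (103.017333984375, 20.460922241210938), 8.012041091918945) 0.06594961515912734 jigX [-0.0189941   0.07510464]
  panel X 0.026880800387456674 Y [-0.0336  0.0864]
s13 wing 217 ((585.234375, 85.12724304199219), (54.01953125, 16.811386108398438), 8.705217361450195) 0.10333181048547879
  arm 389 ((609.3875732421875, 91.04478454589844), (101.48738861083984, 23.196239471435547), 4.8557610511779785) 0.06498331504826949 jigX [-0.02213866  0.07413002]
  panel X 0.02713830326529434 Y [-0.0335  0.088 ]
```

View pics/w13.png

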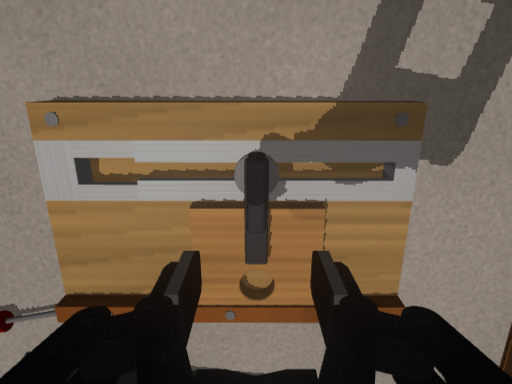

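View pics/s13c.png

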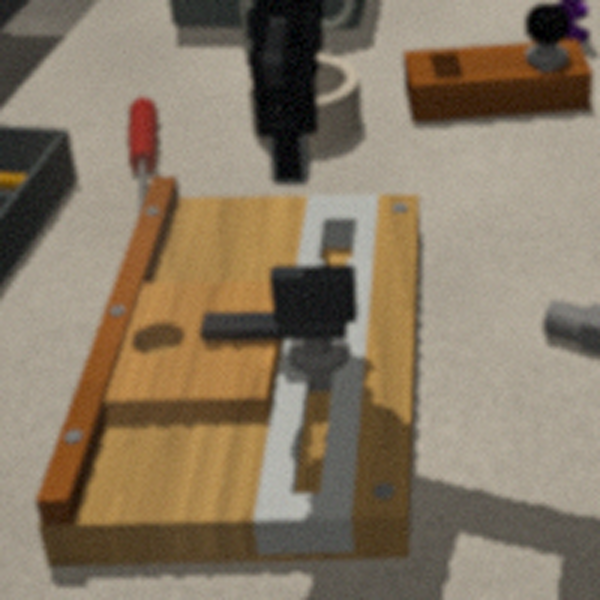

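```bash
python3 -c "
from h import *
st(); print(manip.sign_off())"
```

```text
t 14.07 tcp [0.5878 0.0849 0.1956] toolx heading -171.96 z [ 0.008 -0.    -1.   ] F [-0.1  0.7  0.1] gap 0.601 qd [-0.001  0.053  0.061  0.001 -0.007 -0.   ] q6 -1.76
the job is handed in; nothing more can be done
None
```

The hold-down bolt is locked across the panel with its toe over it, and I handed the job in at 14.1 s. I took it by the wing from the parking block and lowered it through the window. Pushing down gave about 11 N upward, with no further drop, which I took as the collar sitting on the track. I then slid it about 138 mm along the slot, turned it 90° so the toe points at the fence, let go and backed off.

**Last checks**
- **Position along the track:** by the wrist camera the wing is at jig y of about 26.7 mm, and the panel's middle is at about 27 mm.
- **Squareness:** the toe arm reads 7.9° against the jig's 7.9° in the wrist camera, and 8.0° in the scene camera. The side camera disagreed, with 4.9° for the arm and 8.7° for the wing. Its view of the arm was coarse, so I went by the other two.
- **Height:** the top of the wing reads 103 to 106 mm over the three cameras, against 105 mm expected with the collar seated.
- **Panel and round-knob bolt:** the panel's measured edges stayed within about 1 mm of where they were at the start. The side picture shows the round-knob bolt still in its well.
- **Forces:** every reading I saw stayed under 12 N, and it was about zero after release. The gripper was clear of everything at hand-in.

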